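# Secure the tube carrier and lift it off its stand

### The arm

A 6-joint arm with a two-finger parallel gripper is mounted at the origin on the work surface. World frame = base frame: x ahead of the robot, y to its left, z up, the work surface at z = 0. Lengths are in m, angles in degrees, forces in N, time in s.
With the tool pointing down it reaches from about 0.4 to 0.825 m from the base axis. Payload 7 kg.
Tool frame: the origin (TCP) lies on the centre line of the jaws, within the pads' length; the fingertips stand 22 mm ahead of it and the grasp point (between the pads) lies 3 mm ahead of it (ctrl.finger_overhang is the distance from the TCP to the fingertips, in m); z points along the fingers, y is the line along which they close (so a half turn about z gives the same grasp; the last joint's range is limited). The gripper opens to 88 mm and grips with 3 to 60 N. Pads are 19 mm wide; open, the fingers measure 130 mm over their backs; the gripper's body (78 mm by 193 mm) begins 47 mm behind the grasp point.
Start: joints at [92.825, 20.546, 0.682, 0, -70.136, -16.507], TCP at [0.16, 0.656, 0.249] pointing down, gripper open.
Joint ranges: [-176.03, 176.03], [-82.01, 121.73], [-58.28, 71.71], [-173.87, 95.51], [-174.79, -0.11], [-173.66, 173.66]. Speed limits (degrees/s): [136.94, 136.94, 172.46, 180, 180, 180].

### API

Orientations are given as [roll, pitch, yaw] about the fixed x, y, z axes, in that order (R = Rz(yaw) Ry(pitch) Rx(roll)).
In Python, from plant import ctrl gives the robot as it stands. The module is installed in compiled form; this text tells all that it offers.
- The arm moves only by the shell command python3 -m creep 'ROWS'. ROWS is JSON, a list of rows, each an object with "grip": the closure, from 0 (fully open) to 1 (shut); "delta_pos": the shift along the tool's x, y, z scaled (see below), a list of three; "rotation": the turn, a rotation vector about the tool's x, y, z scaled (see below), a list of three. A call has 1 to 5 rows; each row is the pose to reach, as a shift and turn from the pose commanded when the call began, along the tool's axes at that moment; what a row does not reach only later rows make up. The controller multiplies each number of a shift by 10 cm and each number of a turn by pi/2 rad. A row lasts 1/10 s, in which the tool goes at most 50 mm and 8.59 degrees, less where a joint would pass 70% of its speed; a pose out of reach is approached as far as the arm can. A call with a number of a shift or a turn outside -1 to 1 is refused whole. A call with a gripper value outside its range is refused whole. The fingers move at their own pace and stop on an object; the grip force is fixed at half the most. Time passes only in rows, so rows that repeat a pose let the fingers close. It gives the time, the measured TCP pose, the force, the opening and the grip force at its end, in the units of the state.
- ctrl.get_obs(): the state, without advancing time (a new reading comes with each control period).
- ctrl.snapshot(name): name is "scene" or "side" or "wrist"; returns a dict with "color" (420x560x3 uint8, red, green, blue), "intrinsics" (3x3 intrinsics, pixels), "R" (3x3) and "t" (3): a world point X has camera coordinates R X + t. Camera axes: x right, y down, z forward; pixel columns grow to the right and rows downward; lengths in m; the calibration is good to about 2 mm. A picture is of the moment at which its call begins. There is no depth.
- ctrl.close_job(): hands the job in; it is judged then, once.
The state is a dict: "clock": time; "joint_pos": joint angles; "qvel": joint speeds; "tau": joint torques, N m; "tool_pos": TCP position; "orientation": TCP orientation; "force": force on the tool from outside, world axes, zero at the start; "moment": the same for the moment, N m; "opening": finger opening in m; "gripper_force": force on a finger pad.
Only numpy, scipy, OpenCV 4.12 (cv2) and the standard library are available. Lean on these libraries where they do the work, as an engineer would, in place of code of your own. Each camera call takes 0.05 s, during which the arm holds its last target. There are 200 camera calls.

### The job

At the cigar bench, swing the carrier's red keeper bar fully shut into its detent across the open end while the carrier sits in its stand, so that the three metal tubes cannot slide out. Then take the carrier by its wooden handle, lift it straight up about 12 cm above the stand and finish holding it there in the gripper, steady and level, keeper still shut and all tubes in their grooves; do not tip the carrier on the way and leave the other things on the bench where they are.

Things in the scene. Friction and masses are not known exactly. Their poses are not given: they have to be found in the camera images.
- carrier: Loose green tray, 132 (its x) x 170 (its y) x 36 mm walls, 0.5 to 0.8 kg with its contents. Origin: centre of its underside; z up. Closed at its -y end and at both x sides, open at its +y end; the keeper's dark catch juts 12 mm out at its (-x, +y) corner. It sits between the stand's locating blocks (about 2.5 mm play each side, 8 mm deep) and lifts straight out.
- handle (a point): Centre of the carrier's light wooden grip bar, above the carrier's middle, 115 mm over its underside. Bar 18 mm wide (carrier y), 18 mm high, 132 mm long (carrier x) on two steel posts at its ends (116 mm free between). Grasp from above, fingers closing along carrier y; nothing within 70 mm below the bar. The balance point is close to its middle.
- keeper (a joint): Angle (rad) of the red keeper bar about a vertical hinge: 0 = fully shut (across the open end, along carrier x), 1.6 = fully open (out along carrier +y). Shuts counter-clockwise seen from above. A slightly stiff hinge, stays where left (0.2 N at the pin moves it); in the last 0.14 its nose rides over a sprung brass ball (about 5 N at the pin), then is drawn home to 0. Starts at 0.8 to 1.5.
- keeper_hinge (a point): Point on the keeper's hinge axis, at carrier (58, 81, 20) mm, the corner at the open end.
- keeper_pin (a point): Grip point of the red upright pin on the keeper: pin 12 mm thick, 100 mm from the hinge axis, top 15 mm above this point, red bar (106 x 8 x 16 mm high) 45 mm below it. At keeper angle a the pin is 100 mm from the hinge along carrier (-cos a, sin a); at a = 0 this point is at carrier (-42, 81, 73) mm. Pinch from above (it turns between the fingers) or push it.
- stand: Fixed light wood board 190 (x) x 230 (y) x 20 mm with six small steel locating blocks 8 mm high around the carrier. Origin: centre of its underside, on the table; the carrier's underside starts 20 mm above this origin. Axes nearly parallel to the carrier's.
- tube0: Loose aluminium tube with copper cap, 18 mm diameter, 140 mm long along its y, about 30 g; origin at its middle on its axis. Lies along carrier y in the groove at carrier x = -37.5 mm, axis 15 mm above the carrier's underside.
- tube1: As tube0, brass cap, groove at carrier x = 0.
- tube2: As tube0, blue cap, groove at carrier x = +37.5 mm.
- paste_cup: Bystander: upturned white plastic cup, 72 mm across its base, 62 mm high, beyond the stand. Origin: centre of underside.
- knife: Bystander: flat dark blade 50 x 130 mm with a wooden back 14 mm high, near the carrier's closed end. Origin: centre of underside.
- gauge: Bystander: flat brass plate with three holes, 50 x 130 x 8 mm, beyond the stand. Origin: centre of underside.
- paste_jar: Bystander: jar with yellow cap, 60 mm across, 75 mm high, to the robot's right. Origin: centre of underside.
- tin: Bystander: open steel tin, 70 mm across, 80 mm high, to the robot's right. Origin: centre of underside.
- mould: Bystander: wooden mould block 100 x 200 x 50 mm, to the robot's left. Origin: centre of underside.
- tape_roll: Bystander: paper ring 80 mm across, 20 mm high, to the robot's left. Origin: centre of underside.
Not all that is in view belongs to the job. Leave any pink or turquoise look-alike of the tube1 alone.

How it is judged:
By the outcome, as a careful person would: the job done as asked, in the order asked, and still so for the second after the job is handed in, while the arm keeps its last pose, push and grip.
It also fails if it takes over 51 s, if anything falls off the work surface, if the arm or the gripper's body presses on something with over 40 N, if the wrist force passes 120 N, or if a joint passes its speed limit or range.

## Working session

There is one attempt and no reset: what is moved stays moved. The work goes in short steps, Python scripts to look and compute and a shell command to move; the robot and the scene stay as the last step left them, time stands still between calls to the robot, and variables do not carry over. Pictures are saved under pics/ and viewed, at most 10 in all, crops included, and the job is handed in when it is done.

```bash
mkdir -p pics
python3 - <<'E'
from plant import ctrl
import cv2,numpy as np
np.set_printoptions(precision=4,suppress=True)
for n in("scene","side"):
    s=ctrl.snapshot(n);cv2.imwrite(f"pics/{n}0.png",s["color"][:,:,::-1]);print(n,s["intrinsics"].tolist(),s["R"].round(4).tolist(),s["t"])
o=ctrl.get_obs();print(o,ctrl.finger_overhang)
E
```

```text
scene [[482.8091127299198, 0.0, 275.4671507655177], [0.0, 482.8091127299198, 212.40594879411708], [0.0, 0.0, 1.0]] [[0.7188, 0.6951, 0.0126], [0.5357, -0.5422, -0.6474], [-0.4432, 0.472, -0.7621]] [-0.4175 -0.2636  1.5565]
side [[400.3366953061213, 0.0, 280.35144629320894], [0.0, 400.3366953061213, 205.78601404665005], [0.0, 0.0, 1.0]] [[-0.9074, -0.4203, -0.0009], [-0.2773, 0.6004, -0.75], [0.3158, -0.6803, -0.6614]] [0.5129 0.2473 0.8085]
{'clock': 0.1, 'joint_pos': array([ 92.8255,  20.5882,   0.6391,  -0.0161, -70.1368, -16.5078]), 'qvel': array([ 0.0657, -0.1986,  0.1467,  0.086 ,  0.0294, -0.0205]), 'tau': array([ -0.0016, -58.4163,  29.3751,   7.0155,   0.0101,  -0.    ]), 'tool_pos': array([0.1596, 0.6554, 0.2477]), 'orientation': array([179.9133,  -0.0099, -13.6877]), 'force': array([ 0.5965, -0.0919, -0.7573]), 'moment': array([ 0.0768, -0.0541, -0.0084]), 'gripper_force': 0.0, 'opening': 0.08734572389885177} 0.022
```

View pics/scene0.png

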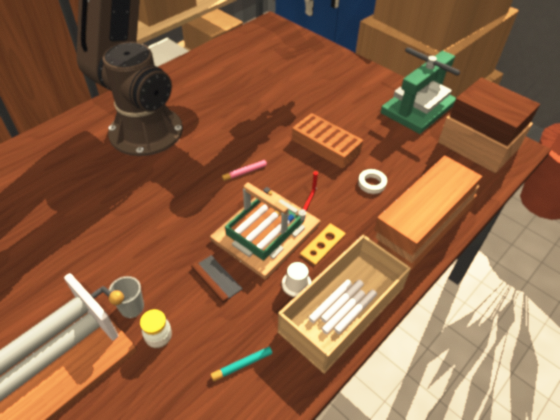

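View pics/side0.png

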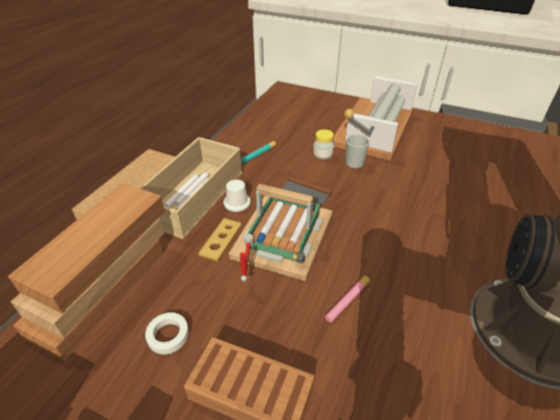

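The scene view shows the carrier at about (262,225), with the red keeper pin at about (316,178). In the side view the handle is at about (285,195) and the pin at about (244,265). I'll enlarge both.

Run:
```python
from plant import ctrl
import cv2,numpy as np
a=cv2.imread("pics/scene0.png")[160:285,200:340];b=cv2.imread("pics/side0.png")[170:295,215:345]
c=np.hstack([cv2.resize(a,None,fx=3,fy=4.0*.75,interpolation=2),cv2.resize(b,None,fx=3,fy=3,interpolation=2)])[:, :800]
cv2.imwrite("pics/z0.png",c)
s=ctrl.snapshot("wrist");cv2.imwrite("pics/w0.png",s["color"][:,:,::-1])
for n in("scene","side"):
    s=ctrl.snapshot(n);p=s["intrinsics"]@(s["R"]@[.16,.656,.249]+s["t"]);print(p[:2]/p[2])
```

```text
[322.56220959   3.47856393]
[428.57239411 867.64794709]
```

View pics/z0.png

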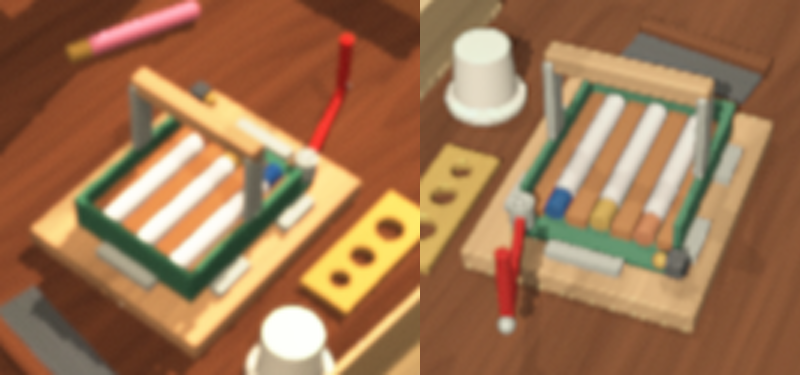

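View pics/w0.png

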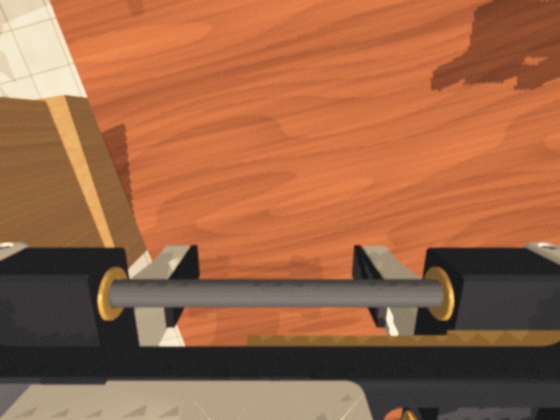

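The enlarged view shows handle ends, hinge, catch, pin top and stand corners in both views. I'll fit the carrier pose and keeper angle to these points.

```bash
cat > fit.py <<'E'
from plant import ctrl
import numpy as np
from scipy.optimize import least_squares
np.set_printoptions(precision=4,suppress=True)
S={n:ctrl.snapshot(n) for n in("scene","side")}
def proj(n,X):
    s=S[n];p=(s["R"]@X+s["t"])@s["intrinsics"].T;return p[:2]/p[2]
sc=lambda x,y:np.array([200+x/3,160+y/3]); sd=lambda x,y:np.array([215+(x-420)/3,170+y/3])
# name: carrier point mm, scene px, side px
P=[((-66,0,115),sc(140,78),sd(711,88)),((66,0,115),sc(253,150),sd(552,55)),
((58,81,40),sc(306,157),sd(521,203)),((-70,81,28),sc(200,90),sd(678,262)),
((95,115,0),sc(360,182),sd(465,255)),((95,-115,0),sc(197,342),None),((-95,-115,0),sc(32,225),sd(772,122)),((-95,115,0),None,sd(692,318))]
pin=(sc(346,42),sd(503,252))
def pose(v,c):
    c=np.array(c)/1000;a,b=np.cos(v[2]),np.sin(v[2]);return np.array([v[0]+a*c[0]-b*c[1],v[1]+b*c[0]+a*c[1],.02+c[2]])
def res(v):
    r=[]
    for c,a,b in P:
        for n,q in(("scene",a),("side",b)):
            if q is not None:r.append(proj(n,pose(v,c))-q)
    a=v[3];c=(58-100*np.cos(a),81+100*np.sin(a),88)
    for n,q in zip(("scene","side"),pin):r.append(proj(n,pose(v,c))-q)
    return np.concatenate(r)
for y0 in np.arange(-3,3,1):
    f=least_squares(res,[.5,.1,y0,1.2],loss="soft_l1",x_scale=[.1,.1,1,1])
    if f.cost<200:break
v=f.x;print(v,f.cost,np.degrees(v[2:]),np.hypot(*v[:2]));print(res(v).reshape(-1,2))
for a in(v[3],0):print("pin",pose(v,(58-100*np.cos(a),81+100*np.sin(a),73)))
print("hinge",pose(v,(58,81,20)),"handle",pose(v,(0,0,115)))
E
python3 fit.py
```

```text
[ 0.566  -0.0222  0.0761  1.2407] 16.1080680246207 [ 4.3623 71.0841] 0.5664035294043608
[[-1.012  -0.6442]
 [-0.1768  2.4095]
 [ 2.0292  1.0636]
 [-1.5575  0.4479]
 [ 0.4963 -2.108 ]
 [-0.4946 -1.981 ]
 [-1.2835  0.211 ]
 [-0.1298 -3.5488]
 [ 0.2766 -1.3332]
 [-1.3598 -1.4641]
 [-0.909   0.5653]
 [-1.2566 -0.1089]
 [ 0.8686 -0.0422]
 [ 0.7126  0.1183]
 [ 0.137  -1.8952]
 [-0.0842  0.4103]]
pin [0.5781 0.1548 0.093 ]
pin [0.5179 0.0554 0.093 ]
hinge [0.6176 0.063  0.04  ] handle [ 0.566  -0.0222  0.135 ]
```

```bash
python3 -m creep '[{"grip":0,"delta_pos":[0.875,0.646,0],"rotation":[0,0,0]},{"grip":0,"delta_pos":[0.875,0.646,0],"rotation":[0,0,0]},{"grip":0,"delta_pos":[0.875,0.646,0],"rotation":[0,0,0]}]'
python3 -m creep '[{"grip":0,"delta_pos":[0.875,0.646,0],"rotation":[0,0,0]},{"grip":0,"delta_pos":[0.875,0.646,0],"rotation":[0,0,0]},{"grip":0,"delta_pos":[0.875,0.646,0],"rotation":[0,0,0]}]'
python3 -m creep '[{"grip":0,"delta_pos":[0.875,0.646,0],"rotation":[0,0,0]},{"grip":0,"delta_pos":[0.875,0.646,0],"rotation":[0,0,0]},{"grip":0,"delta_pos":[0.875,0.646,0],"rotation":[0,0,0]}]'
```

```text
clock: 0.65
tool_pos: [0.2315, 0.569, 0.249]
orientation: [180.0, -0.0, -13.8]
force: [0.3, 0.3, 0.3]
opening: 0.0877
gripper_force: 0.0
clock: 0.95
tool_pos: [0.3011, 0.4857, 0.249]
orientation: [180.0, 0.0, -13.8]
force: [-0.2, 1.4, 0.1]
opening: 0.0879
gripper_force: 0.0
clock: 1.25
tool_pos: [0.3707, 0.4025, 0.2489]
orientation: [180.0, -0.0, -13.8]
force: [0.3, -0.2, -0.2]
opening: 0.0878
gripper_force: 0.0
```

```bash
python3 -m creep '[{"grip":0,"delta_pos":[0.875,0.646,0],"rotation":[0,0,0]},{"grip":0,"delta_pos":[0.875,0.646,0],"rotation":[0,0,0]},{"grip":0,"delta_pos":[0.875,0.646,0],"rotation":[0,0,0]}]' >/dev/null
python3 -m creep '[{"grip":0,"delta_pos":[0.875,0.646,0],"rotation":[0,0,0]},{"grip":0,"delta_pos":[0.875,0.646,0],"rotation":[0,0,0]},{"grip":0,"delta_pos":[0.875,0.646,0],"rotation":[0,0,0]}]' >/dev/null
python3 -m creep '[{"grip":0,"delta_pos":[0.875,0.646,0],"rotation":[0,0,0]},{"grip":0,"delta_pos":[0.875,0.646,0],"rotation":[0,0,0]},{"grip":0,"delta_pos":[0.875,0.646,0],"rotation":[0,0,0]}]' >/dev/null
python3 -m creep '[{"grip":0,"delta_pos":[0,0,0],"rotation":[0,0,0.4]},{"grip":0,"delta_pos":[0,0,0],"rotation":[0,0,0.4]},{"grip":0,"delta_pos":[0,0,0],"rotation":[0,0,0.4]},{"grip":0,"delta_pos":[0,0,0],"rotation":[0,0,0.4]},{"grip":0,"delta_pos":[0,0,0],"rotation":[0,0,0.4]}]' 
python3 -m creep '[{"grip":0,"delta_pos":[0,0,0],"rotation":[0,0,0.4]},{"grip":0,"delta_pos":[0,0,0],"rotation":[0,0,0.4]},{"grip":0,"delta_pos":[0,0,0],"rotation":[0,0,0.4]},{"grip":0,"delta_pos":[0,0,0],"rotation":[0,0,0.4]},{"grip":0,"delta_pos":[0,0,0],"rotation":[0,0,0.4]}]'
python3 - <<'E'
from plant import ctrl
import cv2
s=ctrl.snapshot("wrist");cv2.imwrite("pics/w1.png",s["color"][:,:,::-1]);print(s["intrinsics"].tolist(),s["R"].round(4).tolist(),s["t"],ctrl.get_obs()["joint_pos"])
E
```

```text
clock: 2.65
tool_pos: [0.578, 0.156, 0.2485]
orientation: [-180.0, 0.0, -49.8]
force: [0.6, 0.5, 0.5]
opening: 0.0875
gripper_force: 0.0
clock: 3.15
tool_pos: [0.578, 0.1557, 0.2486]
orientation: [-180.0, 0.0, -85.7]
force: [0.1, 0.9, 1.0]
opening: 0.0876
gripper_force: 0.0
[[303.43525395112545, 0.0, 275.34270685071465], [0.0, 303.43525395112545, 210.14179481941184], [0.0, 0.0, 1.0]] [[-0.9972, -0.0747, 0.0016], [-0.0712, 0.9568, 0.282], [-0.0226, 0.2811, -0.9594]] [ 0.58742191 -0.14163716  0.36028505] [ 3.37547728e+01  1.34103978e+01 -9.35499995e+00 -4.07844275e-03
 -6.72299921e+01 -2.93111292e+01]
```

View pics/w1.png

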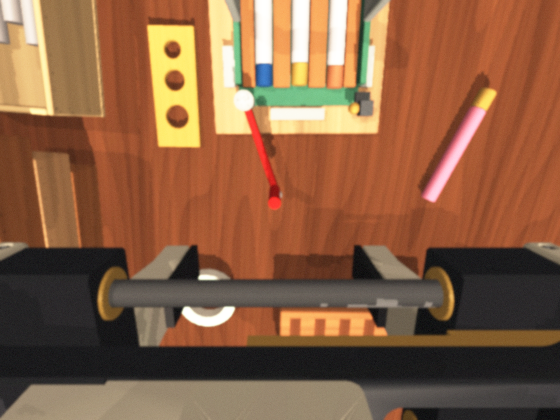

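The wrist view shows the pin top at about (274,203), hinge top (244,99), catch (363,106) and stand corners (217,133) and (378,133). I'll back-project these at their known heights.

Run:
```python
from plant import ctrl
import numpy as np,cv2
np.set_printoptions(precision=4,suppress=True)
s=ctrl.snapshot("wrist");K,R,t=s["intrinsics"],s["R"],s["t"]
im=s["color"].astype(int);m=(im[...,0]>150)&(im[...,1]<50)&(im[...,2]<50)
n,l,st,c=cv2.connectedComponentsWithStats(m.astype(np.uint8));i=1+st[1:,4].argmax();print(st[i],c[i])
C=-R.T@t;print("cam",C)
def bp(u,v,z):
    d=R.T@np.linalg.inv(K)@[u,v,1];return C+d*(z-C[2])/d[2]
for n,u,v,z in[("pin",274,203,.108),("hinge",244,99,.06),("catch",362,106,.048),("st+x",217,133,.02),("st-x",378.5,133,.02),("capL",264,74,.035),("wallL",236,104,.056)]:print(n,bp(u,v,z))
```

```text
[261 141  16  46 194] [268.5464 168.4175]
cam [0.584  0.0781 0.3847]
pin [0.5791 0.1522 0.108 ]
hinge [0.6166 0.0593 0.06  ]
catch [0.4938 0.056  0.048 ]
st+x [0.6502 0.0966 0.02  ]
st-x [0.4624 0.0822 0.02  ]
capL [0.5991 0.0313 0.035 ]
wallL [0.6249 0.0645 0.056 ]
```

```bash
python3 -m creep '[{"grip":0,"delta_pos":[0.02,-0.01,0.3],"rotation":[0,0,0]},{"grip":0,"delta_pos":[0.02,-0.01,0.75],"rotation":[0,0,0]}]' >/dev/null
python3 -m creep '[{"grip":0,"delta_pos":[0,0,0.3],"rotation":[0,0,0]},{"grip":0,"delta_pos":[0,0,0.55],"rotation":[0,0,0]},{"grip":0.4,"delta_pos":[0,0,0.74],"rotation":[0,0,0]},{"grip":0.6,"delta_pos":[0,0,0.74],"rotation":[0,0,0]}]'
python3 -m creep '[{"grip":1,"delta_pos":[0,0,0],"rotation":[0,0,0]},{"grip":1,"delta_pos":[0,0,0],"rotation":[0,0,0]},{"grip":1,"delta_pos":[0,0,0],"rotation":[0,0,0]},{"grip":1,"delta_pos":[0,0,0],"rotation":[0,0,0]},{"grip":1,"delta_pos":[0,0,0],"rotation":[0,0,0]}]'
```

```text
clock: 3.85
tool_pos: [0.5776, 0.1524, 0.0968]
orientation: [179.7, -0.1, -85.5]
force: [0.3, -0.5, -0.1]
opening: 0.0766
gripper_force: 0.0
clock: 4.35
tool_pos: [0.5794, 0.1532, 0.1002]
orientation: [-179.9, 0.0, -85.7]
force: [-0.4, -0.4, 0.3]
opening: 0.0371
gripper_force: 0.0
```

```bash
python3 -m creep '[{"grip":1,"delta_pos":[0,0,0],"rotation":[0,0,0]},{"grip":1,"delta_pos":[0,0,0],"rotation":[0,0,0]},{"grip":1,"delta_pos":[0,0,0],"rotation":[0,0,0]},{"grip":1,"delta_pos":[0,0,0],"rotation":[0,0,0]},{"grip":1,"delta_pos":[0,0,0],"rotation":[0,0,0]}]'
python3 - <<'E'
import numpy as np
h=np.array([.617,.061]);y=np.radians(4.4);tx=np.array([.0750,-.9972]);ty=np.array([-.9972,-.0750])
P=lambda a:h+.1*np.array([np.cos(np.pi-np.radians(a)+y),np.sin(np.pi-np.radians(a)+y)])
A=[71.7,65,58,51,45,39,33,27,21,15,10,5,0,-1.5];print(P(A[0]))
for a,b in zip(A,A[1:]):
    d=P(b)-P(A[0]);print(b,P(b).round(4),"tool from start /0.1",(np.array([d@tx,d@ty])*10).round(3))
E
```

```text
clock: 4.85
tool_pos: [0.5792, 0.1531, 0.0995]
orientation: [180.0, -0.0, -85.7]
force: [0.1, -0.3, 0.9]
opening: 0.0111
gripper_force: 30.0
[0.5784094  0.15325381]
65 [0.5679 0.1481] tool from start /0.1 [0.043 0.109]
58 [0.5577 0.1415] tool from start /0.1 [0.102 0.216]
51 [0.5483 0.1337] tool from start /0.1 [0.173 0.315]
45 [0.5411 0.1261] tool from start /0.1 [0.243 0.393]
39 [0.5347 0.1178] tool from start /0.1 [0.321 0.463]
33 [0.5292 0.1089] tool from start /0.1 [0.406 0.524]
27 [0.5247 0.0994] tool from start /0.1 [0.496 0.576]
21 [0.5212 0.0896] tool from start /0.1 [0.592 0.619]
15 [0.5187 0.0794] tool from start /0.1 [0.692 0.651]
10 [0.5175 0.0708] tool from start /0.1 [0.777 0.669]
5 [0.517 0.062] tool from start /0.1 [0.863 0.681]
0 [0.5173 0.0533] tool from start /0.1 [0.951 0.684]
-1.5 [0.5175 0.0507] tool from start /0.1 [0.977 0.684]
```

The pin is held (11 mm opening, 30 N). I'll sweep it along the arc.

```bash
python3 -m creep '[{"grip":1,"delta_pos":[0.043,0.109,0],"rotation":[0,0,0]},{"grip":1,"delta_pos":[0.102,0.216,0],"rotation":[0,0,0]},{"grip":1,"delta_pos":[0.173,0.315,0],"rotation":[0,0,0]},{"grip":1,"delta_pos":[0.243,0.393,0],"rotation":[0,0,0]},{"grip":1,"delta_pos":[0.243,0.393,0],"rotation":[0,0,0]}]'
python3 -m creep '[{"grip":1,"delta_pos":[0.078,0.07,0],"rotation":[0,0,0]},{"grip":1,"delta_pos":[0.163,0.131,0],"rotation":[0,0,0]},{"grip":1,"delta_pos":[0.253,0.183,0],"rotation":[0,0,0]},{"grip":1,"delta_pos":[0.349,0.226,0],"rotation":[0,0,0]},{"grip":1,"delta_pos":[0.349,0.226,0],"rotation":[0,0,0]}]'
```

```text
clock: 5.35
tool_pos: [0.5404, 0.1246, 0.0998]
orientation: [180.0, -0.0, -85.7]
force: [-0.2, 1.8, -0.2]
opening: 0.0113
gripper_force: 30.0
clock: 5.85
tool_pos: [0.5213, 0.0879, 0.0996]
orientation: [180.0, -0.0, -85.8]
force: [0.3, -1.8, 0.2]
opening: 0.011
gripper_force: 30.0
```

```bash
python3 -m creep '[{"grip":1,"delta_pos":[0.05,0.016,0],"rotation":[0,0,0]},{"grip":1,"delta_pos":[0.1,0.032,0],"rotation":[0,0,0]},{"grip":1,"delta_pos":[0.185,0.05,0],"rotation":[0,0,0]},{"grip":1,"delta_pos":[0.185,0.05,0],"rotation":[0,0,0]}]'
python3 -m creep '[{"grip":1,"delta_pos":[0.045,0.006,0],"rotation":[0,0,0]},{"grip":1,"delta_pos":[0.086,0.012,0],"rotation":[0,0,0]},{"grip":1,"delta_pos":[0.13,0.014,0],"rotation":[0,0,0]}]'
python3 -m creep '[{"grip":1,"delta_pos":[0.045,0,0],"rotation":[0,0,0]},{"grip":1,"delta_pos":[0.045,0,0],"rotation":[0,0,0]},{"grip":1,"delta_pos":[0.045,0,0],"rotation":[0,0,0]}]'
python3 - <<'E'
from plant import ctrl
import cv2
s=ctrl.snapshot("wrist");cv2.imwrite("pics/w2.png",s["color"][:,:,::-1])
s=ctrl.snapshot("side");cv2.imwrite("pics/s2.png",cv2.resize(s["color"][170:295,215:345,::-1],None,fx=4,fy=4))
E
```

```text
clock: 6.25
tool_pos: [0.5178, 0.0695, 0.0995]
orientation: [179.9, -0.0, -85.7]
force: [-2.4, -0.1, 4.2]
opening: 0.0112
gripper_force: 30.0
clock: 6.55
tool_pos: [0.5175, 0.0574, 0.0995]
orientation: [180.0, 0.0, -85.7]
force: [-4.8, 5.1, 4.1]
opening: 0.0112
gripper_force: 30.0
clock: 6.85
tool_pos: [0.5185, 0.0527, 0.0995]
orientation: [-180.0, -0.0, -85.7]
force: [0.1, -1.0, 1.2]
opening: 0.0114
gripper_force: 30.0
```

View pics/w2.png

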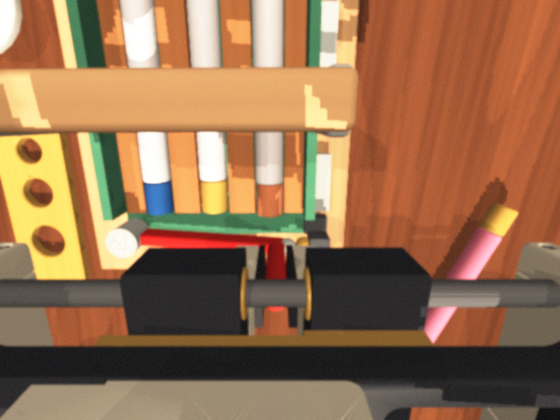

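The keeper now lies across the open end (hinge (125,238), pin (278,275)). The force peaked at 5 N and then dropped. A small extra push will test that it's against the stop.

```bash
python3 -m creep '[{"grip":1,"delta_pos":[0.03,0,0],"rotation":[0,0,0]},{"grip":1,"delta_pos":[0.03,0,0],"rotation":[0,0,0]},{"grip":1,"delta_pos":[0.03,0,0],"rotation":[0,0,0]}]'
python3 -m creep '[{"grip":1,"delta_pos":[0.02,0,0],"rotation":[0,0,0]},{"grip":1,"delta_pos":[0.02,0,0],"rotation":[0,0,0]},{"grip":1,"delta_pos":[0.02,0,0],"rotation":[0,0,0]}]'
```

```text
clock: 7.25
tool_pos: [0.5186, 0.0498, 0.0995]
orientation: [180.0, -0.0, -85.7]
force: [0.5, -1.5, 1.3]
opening: 0.0113
gripper_force: 30.0
clock: 7.55
tool_pos: [0.5187, 0.0478, 0.0995]
orientation: [180.0, -0.0, -85.7]
force: [0.2, -3.1, 1.5]
opening: 0.0113
gripper_force: 30.0
```

```bash
python3 -m creep '[{"grip":1,"delta_pos":[0.02,0,0],"rotation":[0,0,0]},{"grip":1,"delta_pos":[0.02,0,0],"rotation":[0,0,0]},{"grip":1,"delta_pos":[0.02,0,0],"rotation":[0,0,0]}]'
python3 -m creep '[{"grip":1,"delta_pos":[0.02,0,0],"rotation":[0,0,0]},{"grip":1,"delta_pos":[0.02,0,0],"rotation":[0,0,0]},{"grip":1,"delta_pos":[0.02,0,0],"rotation":[0,0,0]}]'
python3 - <<'E'
from plant import ctrl
import cv2
s=ctrl.snapshot("wrist");cv2.imwrite("pics/w3.png",cv2.resize(s["color"][150:290,80:380,::-1],None,fx=2.5,fy=2.5))
E
```

```text
clock: 7.85
tool_pos: [0.519, 0.0461, 0.0996]
orientation: [-180.0, 0.0, -85.7]
force: [1.0, -1.8, 0.9]
opening: 0.0113
gripper_force: 30.0
clock: 8.15
tool_pos: [0.5191, 0.0446, 0.0996]
orientation: [-180.0, 0.0, -85.7]
force: [-1.3, 4.2, 0.6]
opening: 0.0113
gripper_force: 30.0
```

View pics/w3.png

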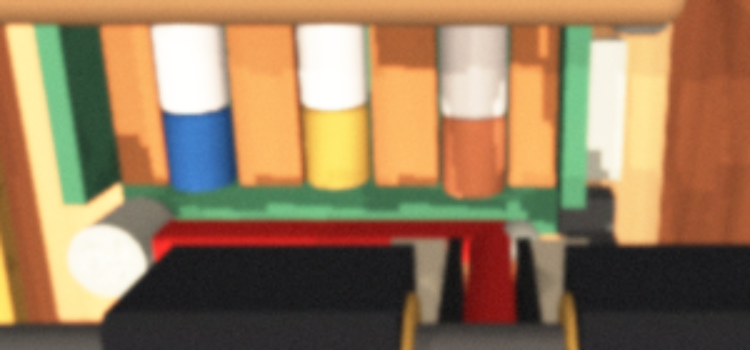

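The bar now lies parallel to the end face and resistance has turned positive. One more small push to seat it.

```bash
python3 -m creep '[{"grip":1,"delta_pos":[0.015,0,0],"rotation":[0,0,0]},{"grip":1,"delta_pos":[0.015,0,0],"rotation":[0,0,0]},{"grip":1,"delta_pos":[0.015,0,0],"rotation":[0,0,0]}]'
python3 -m creep '[{"grip":1,"delta_pos":[0.015,0,0],"rotation":[0,0,0]},{"grip":1,"delta_pos":[0.015,0,0],"rotation":[0,0,0]},{"grip":1,"delta_pos":[0.015,0,0],"rotation":[0,0,0]}]'
```

```text
clock: 8.5
tool_pos: [0.5189, 0.0439, 0.0995]
orientation: [-180.0, 0.1, -85.7]
force: [-4.3, 11.1, 2.9]
opening: 0.0111
gripper_force: 30.0
clock: 8.8
tool_pos: [0.5188, 0.0434, 0.0995]
orientation: [-180.0, 0.2, -85.7]
force: [-7.5, 17.4, 4.5]
opening: 0.0114
gripper_force: 30.0
```

```bash
python3 -m creep '[{"grip":1,"delta_pos":[-0.025,0,0],"rotation":[0,0,0]},{"grip":1,"delta_pos":[-0.025,0,0],"rotation":[0,0,0]}]'
python3 -m creep '[{"grip":0,"delta_pos":[0,0,0],"rotation":[0,0,0]},{"grip":0,"delta_pos":[0,0,0],"rotation":[0,0,0]},{"grip":0,"delta_pos":[0,0,0],"rotation":[0,0,0]},{"grip":0,"delta_pos":[0,0,0],"rotation":[0,0,0]},{"grip":0,"delta_pos":[0,0,0],"rotation":[0,0,0]}]'
python3 -m creep '[{"grip":0,"delta_pos":[0,0,-0.3],"rotation":[0,0,0]},{"grip":0,"delta_pos":[0,0,-0.7],"rotation":[0,0,0]},{"grip":0,"delta_pos":[0,0,-1],"rotation":[0,0,0]},{"grip":0,"delta_pos":[0,0,-1],"rotation":[0,0,0]}]'
python3 -m creep '[{"grip":0,"delta_pos":[-0.3,0,-0.5],"rotation":[0,0,0]},{"grip":0,"delta_pos":[-0.3,0,-0.5],"rotation":[0,0,0]},{"grip":0,"delta_pos":[-0.3,0,-0.5],"rotation":[0,0,0]},{"grip":0,"delta_pos":[-0.3,0,-0.5],"rotation":[0,0,0]}]'
python3 - <<'E'
from plant import ctrl
import cv2
s=ctrl.snapshot("wrist");cv2.imwrite("pics/w4.png",s["color"][:,:,::-1]);print(s["R"].round(4).tolist(),s["t"],ctrl.get_obs()["joint_pos"])
E
```

```text
clock: 9.0
tool_pos: [0.5187, 0.0442, 0.0996]
orientation: [180.0, 0.0, -85.7]
force: [-3.5, 6.1, 3.4]
opening: 0.0114
gripper_force: 30.0
clock: 9.5
tool_pos: [0.519, 0.0433, 0.0995]
orientation: [180.0, -0.0, -85.7]
force: [-0.2, 0.3, 0.4]
opening: 0.0462
gripper_force: 0.0
clock: 9.9
tool_pos: [0.5214, 0.0441, 0.2041]
orientation: [-179.6, 0.1, -85.6]
force: [-0.3, 0.0, -1.0]
opening: 0.0778
gripper_force: 0.0
clock: 10.3
tool_pos: [0.5161, 0.0733, 0.2485]
orientation: [179.9, -0.0, -85.7]
force: [0.2, -1.0, -0.5]
opening: 0.0874
gripper_force: 0.0
[[-0.9972, -0.0746, 0.003], [-0.0708, 0.9569, 0.2818], [-0.0239, 0.2808, -0.9595]] [ 0.51922938 -0.06737851  0.38269979] [ 2.96284532e+01  6.08509671e+00 -1.84804342e+01 -2.89735183e-02
 -6.55574786e+01 -2.53157140e+01]
```

View pics/w4.png

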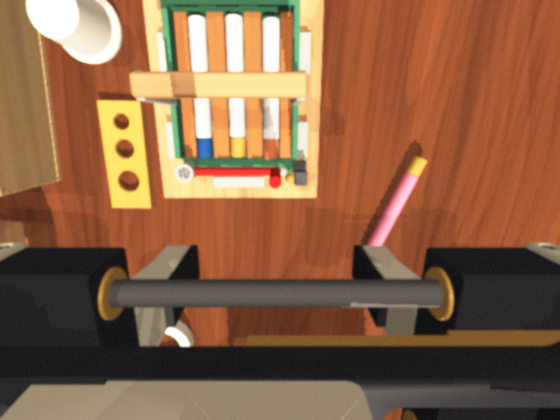

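The keeper is shut: hinge (184,173), pin (276,181), nose in the catch (300,174). The handle's top runs from about (132,84) to (306,84). I'll back-project the handle next.

Run:
```python
from plant import ctrl
import numpy as np,cv2
np.set_printoptions(precision=4,suppress=True)
s=ctrl.snapshot("wrist");K,R,t=s["intrinsics"],s["R"],s["t"];C=-R.T@t;print("cam",C)
im=s["color"].astype(int)
def bp(u,v,z):
    d=R.T@np.linalg.inv(K)@[u,v,1];return C+d*(z-C[2])/d[2]
for u in(150,215,253,290):print(u,[(v,im[v,u].tolist()) for v in range(66,106,2)])
print([(u,im[80,u].tolist()) for u in list(range(126,140,2))+list(range(300,314,2))])
for u,v in[(132,72),(132,96),(306,72),(306,96),(219,72),(219,96)]:print(u,v,bp(u,v,.144),bp(u,v,.126))
for n,u,v,z in[("pin",276,181,.108),("hinge",184,173,.06),("st+x",164,198,.02),("st-x",317,197,.02)]:print(n,bp(u,v,z))
```

```text
cam [ 0.5221 -0.0045  0.3843]
150 [(66, [253, 219, 142]), (68, [251, 211, 137]), (70, [248, 197, 125]), (72, [229, 166, 106]), (74, [245, 194, 125]), (76, [252, 216, 140]), (78, [252, 220, 145]), (80, [252, 218, 141]), (82, [252, 218, 141]), (84, [252, 215, 140]), (86, [252, 213, 139]), (88, [252, 218, 144]), (90, [252, 214, 141]), (92, [252, 214, 139]), (94, [251, 212, 136]), (96, [245, 194, 124]), (98, [202, 150, 104]), (100, [163, 148, 127]), (102, [179, 155, 134]), (104, [163, 99, 68])]
215 [(66, [248, 169, 93]), (68, [247, 169, 92]), (70, [246, 162, 89]), (72, [234, 161, 98]), (74, [251, 213, 141]), (76, [254, 235, 163]), (78, [254, 234, 162]), (80, [254, 234, 162]), (82, [254, 233, 160]), (84, [254, 232, 160]), (86, [254, 232, 159]), (88, [254, 233, 158]), (90, [254, 235, 164]), (92, [254, 235, 161]), (94, [254, 234, 160]), (96, [252, 216, 141]), (98, [242, 174, 106]), (100, [248, 171, 95]), (102, [249, 171, 92]), (104, [248, 171, 96])]
253 [(66, [247, 167, 92]), (68, [247, 168, 91]), (70, [245, 165, 91]), (72, [234, 165, 100]), (74, [251, 212, 139]), (76, [254, 231, 156]), (78
[... 877 characters left out ...]
 [252, 219, 145]), (136, [252, 217, 142]), (138, [252, 220, 145]), (300, [254, 232, 157]), (302, [254, 230, 153]), (304, [252, 218, 141]), (306, [244, 191, 125]), (308, [244, 191, 124]), (310, [248, 202, 129]), (312, [252, 217, 142])]
132 72 [ 0.6276 -0.031   0.144 ] [ 0.6355 -0.033   0.126 ]
132 96 [ 0.6286 -0.0145  0.144 ] [ 0.6366 -0.0152  0.126 ]
306 72 [ 0.5015 -0.0404  0.144 ] [ 0.4999 -0.0431  0.126 ]
306 96 [ 0.4998 -0.0241  0.144 ] [ 0.4981 -0.0256  0.126 ]
219 72 [ 0.5646 -0.0357  0.144 ] [ 0.5678 -0.038   0.126 ]
219 96 [ 0.5643 -0.0193  0.144 ] [ 0.5674 -0.0204  0.126 ]
pin [0.5165 0.0483 0.108 ]
hinge [0.6147 0.056  0.06  ]
st+x [0.6511 0.0965 0.02  ]
st-x [0.4627 0.0813 0.02  ]
```

```bash
python3 -m creep '[{"grip":0,"delta_pos":[0,0,0],"rotation":[0,0,-0.4]},{"grip":0,"delta_pos":[0,0,0],"rotation":[0,0,-0.4]},{"grip":0,"delta_pos":[0,0,0],"rotation":[0,0,-0.4]},{"grip":0,"delta_pos":[0,0,0],"rotation":[0,0,-0.4]},{"grip":0,"delta_pos":[0,0,0],"rotation":[0,0,-0.4]}]' >/dev/null
python3 -m creep '[{"grip":0,"delta_pos":[0,0,0],"rotation":[0,0,-0.4]},{"grip":0,"delta_pos":[0,0,0],"rotation":[0,0,-0.4]},{"grip":0,"delta_pos":[0,0,0],"rotation":[0,0,-0.4]},{"grip":0,"delta_pos":[0,0,0],"rotation":[0,0,-0.4]},{"grip":0,"delta_pos":[0,0,0],"rotation":[0,0,-0.4]}]' >/dev/null
python3 -m creep '[{"grip":0,"delta_pos":[0,0,0],"rotation":[0,0,-0.2]},{"grip":0,"delta_pos":[0,0,0],"rotation":[0,0,-0.2]},{"grip":0,"delta_pos":[0,0,0],"rotation":[0,0,-0.2]},{"grip":0,"delta_pos":[0,0,0],"rotation":[0,0,-0.2]}]'
python3 -m creep '[{"grip":0,"delta_pos":[0.2,0.5,0],"rotation":[0,0,0]},{"grip":0,"delta_pos":[0.4,1,0],"rotation":[0,0,0]},{"grip":0,"delta_pos":[0.4,1,0],"rotation":[0,0,0]},{"grip":0,"delta_pos":[0.4,1,0],"rotation":[0,0,0]},{"grip":0,"delta_pos":[0.4,1,0],"rotation":[0,0,0]}]'
```

```text
clock: 11.8
tool_pos: [0.5167, 0.0733, 0.2493]
orientation: [180.0, 0.0, 3.9]
force: [-0.5, 0.6, 0.0]
opening: 0.0875
gripper_force: 0.0
clock: 12.3
tool_pos: [0.5638, -0.0232, 0.2492]
orientation: [-180.0, 0.0, 4.1]
force: [0.0, 0.6, 1.3]
opening: 0.0876
gripper_force: 0.0
```

```bash
python3 -m creep '[{"grip":0,"delta_pos":[0,0.04,0.2],"rotation":[0,0,0]},{"grip":0,"delta_pos":[0,0.04,0.4],"rotation":[0,0,0]},{"grip":0,"delta_pos":[0,0.04,0.6],"rotation":[0,0,0]},{"grip":0,"delta_pos":[0,0.04,0.6],"rotation":[0,0,0]}]'
python3 -m creep '[{"grip":0,"delta_pos":[0,0,0.25],"rotation":[0,0,0]},{"grip":0,"delta_pos":[0,0,0.5],"rotation":[0,0,0]},{"grip":0,"delta_pos":[0,0,0.5],"rotation":[0,0,0]}]'
python3 -m creep '[{"grip":1,"delta_pos":[0,0,0],"rotation":[0,0,0]},{"grip":1,"delta_pos":[0,0,0],"rotation":[0,0,0]},{"grip":1,"delta_pos":[0,0,0],"rotation":[0,0,0]},{"grip":1,"delta_pos":[0,0,0],"rotation":[0,0,0]},{"grip":1,"delta_pos":[0,0,0],"rotation":[0,0,0]}]'
python3 -m creep '[{"grip":1,"delta_pos":[0,0,0],"rotation":[0,0,0]},{"grip":1,"delta_pos":[0,0,0],"rotation":[0,0,0]},{"grip":1,"delta_pos":[0,0,0],"rotation":[0,0,0]},{"grip":1,"delta_pos":[0,0,0],"rotation":[0,0,0]},{"grip":1,"delta_pos":[0,0,0],"rotation":[0,0,0]}]'
```

```text
clock: 12.7
tool_pos: [0.5625, -0.0262, 0.1873]
orientation: [180.0, 0.2, 4.3]
force: [-0.0, 0.1, -0.1]
opening: 0.0878
gripper_force: 0.0
clock: 13.0
tool_pos: [0.5627, -0.0266, 0.1378]
orientation: [180.0, 0.2, 4.3]
force: [-1.7, 0.4, -0.2]
opening: 0.0876
gripper_force: 0.0
clock: 13.5
tool_pos: [0.5647, -0.0272, 0.1402]
orientation: [-180.0, -0.1, 4.3]
force: [0.4, 0.1, -0.3]
opening: 0.0532
gripper_force: 0.0
clock: 14.0
tool_pos: [0.5646, -0.0264, 0.1396]
orientation: [-179.9, -0.0, 4.3]
force: [-0.5, 5.1, 0.2]
opening: 0.0175
gripper_force: 30.0
```

The handle is held (17.5 mm opening, 30 N). I'll relieve the small side force and lift slowly.

```bash
python3 -m creep '[{"grip":1,"delta_pos":[0,-0.01,0],"rotation":[0,0,0]},{"grip":1,"delta_pos":[0,-0.01,0],"rotation":[0,0,0]},{"grip":1,"delta_pos":[0,-0.01,0],"rotation":[0,0,0]}]'
python3 -m creep '[{"grip":1,"delta_pos":[0,0,-0.04],"rotation":[0,0,0]},{"grip":1,"delta_pos":[0,0,-0.08],"rotation":[0,0,0]},{"grip":1,"delta_pos":[0,0,-0.12],"rotation":[0,0,0]},{"grip":1,"delta_pos":[0,0,-0.16],"rotation":[0,0,0]},{"grip":1,"delta_pos":[0,0,-0.2],"rotation":[0,0,0]}]'
python3 -m creep '[{"grip":1,"delta_pos":[0,0,0],"rotation":[0,0,0]},{"grip":1,"delta_pos":[0,0,0],"rotation":[0,0,0]},{"grip":1,"delta_pos":[0,0,0],"rotation":[0,0,0]}]'
```

```text
clock: 14.3
tool_pos: [0.5644, -0.026, 0.1394]
orientation: [-180.0, 0.0, 4.3]
force: [0.3, 2.3, -3.5]
opening: 0.018
gripper_force: 30.0
clock: 14.8
tool_pos: [0.5642, -0.0264, 0.1599]
orientation: [180.0, 0.0, 4.3]
force: [0.6, 0.4, -5.4]
opening: 0.0177
gripper_force: 30.0
clock: 15.1
tool_pos: [0.5642, -0.0263, 0.1594]
orientation: [180.0, 0.0, 4.3]
force: [0.0, 0.8, -6.0]
opening: 0.0177
gripper_force: 30.0
```

```bash
python3 -m creep '[{"grip":1,"delta_pos":[0,0,-0.06],"rotation":[0,0,0]},{"grip":1,"delta_pos":[0,0,-0.15],"rotation":[0,0,0]},{"grip":1,"delta_pos":[0,0,-0.25],"rotation":[0,0,0]},{"grip":1,"delta_pos":[0,0,-0.35],"rotation":[0,0,0]},{"grip":1,"delta_pos":[0,0,-0.45],"rotation":[0,0,0]}]'
python3 -m creep '[{"grip":1,"delta_pos":[0,0,-0.1],"rotation":[0,0,0]},{"grip":1,"delta_pos":[0,0,-0.2],"rotation":[0,0,0]},{"grip":1,"delta_pos":[0,0,-0.3],"rotation":[0,0,0]},{"grip":1,"delta_pos":[0,0,-0.4],"rotation":[0,0,0]},{"grip":1,"delta_pos":[0,0,-0.5],"rotation":[0,0,0]}]'
python3 -m creep '[{"grip":1,"delta_pos":[0,0,-0.03],"rotation":[0,0,0]},{"grip":1,"delta_pos":[0,0,-0.05],"rotation":[0,0,0]},{"grip":1,"delta_pos":[0,0,-0.05],"rotation":[0,0,0]},{"grip":1,"delta_pos":[0,0,-0.05],"rotation":[0,0,0]},{"grip":1,"delta_pos":[0,0,-0.05],"rotation":[0,0,0]}]'
python3 -m creep '[{"grip":1,"delta_pos":[0,0,0],"rotation":[0,0,0]},{"grip":1,"delta_pos":[0,0,0],"rotation":[0,0,0]},{"grip":1,"delta_pos":[0,0,0],"rotation":[0,0,0]},{"grip":1,"delta_pos":[0,0,0],"rotation":[0,0,0]},{"grip":1,"delta_pos":[0,0,0],"rotation":[0,0,0]}]'
python3 - <<'E'
from plant import ctrl
import cv2,numpy as np
a=ctrl.snapshot("scene")["color"][90:290,180:360,::-1];b=ctrl.snapshot("side")["color"][90:290,200:380,::-1]
cv2.imwrite("pics/f.png",cv2.resize(np.hstack([a,b]),None,fx=2.2,fy=2.2,interpolation=2))
E
```

```text
clock: 15.6
tool_pos: [0.5646, -0.0262, 0.2059]
orientation: [-180.0, -0.0, 4.3]
force: [0.2, 1.4, -5.4]
opening: 0.0176
gripper_force: 30.0
clock: 16.1
tool_pos: [0.5644, -0.0262, 0.2554]
orientation: [180.0, 0.0, 4.3]
force: [0.2, -0.4, -6.2]
opening: 0.0175
gripper_force: 30.0
clock: 16.6
tool_pos: [0.5642, -0.0263, 0.259]
orientation: [180.0, 0.1, 4.3]
force: [-0.5, 0.4, -5.9]
opening: 0.0179
gripper_force: 30.0
clock: 17.1
tool_pos: [0.5644, -0.0262, 0.2596]
orientation: [180.0, -0.0, 4.3]
force: [0.2, -0.1, -6.6]
opening: 0.0175
gripper_force: 30.0
```

View pics/f.png

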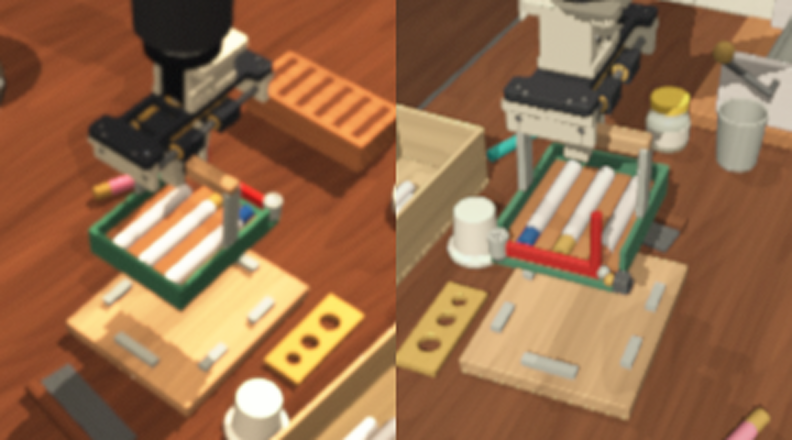

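The carrier hangs level above the empty stand. The keeper is shut from hinge (497,240) to catch (622,283), all three tubes are in their grooves, and the bystanders haven't moved.

```bash
python3 -c "
from plant import ctrl
print(ctrl.close_job())"
```

```text
the job is handed in; nothing more can be done
None
```

The job is handed in: the keeper is shut in its detent and the carrier is held level by its handle about 12 cm above the stand, with all three tubes in their grooves; no verdict was shown.

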